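Ready the tube mixer: park its transport pin and snap the tube block on

ROBOT

A 7-joint arm with a two-finger parallel gripper is mounted at the origin on a cart in front of the work surface, level with it; the furniture and walls round the work are solid. World frame = base frame: x ahead of the robot, y to its left, z up, the work surface at z = 0. Lengths are in m, angles in rad, forces in N, time in s.
With the tool pointing down it reaches from about 0.4 to 0.85 m from the base axis. Payload 4.5 kg.
Tool frame: the origin (TCP) lies midway between the tips of the shut fingers; the grasp point (between the pads) lies 19 mm behind it (r.grip_point_offset is the distance from the TCP to the grasp point, in m); z points along the fingers, y is the line along which they close (so a half turn about z gives the same grasp; the last joint's range is limited). The gripper opens to 88 mm and grips with 3 to 60 N. Pads are 18 mm wide; open, the fingers measure 123 mm over their backs; the gripper's body (75 mm by 187 mm) begins 45 mm behind the grasp point.
Start: joints at [-1.179, 0.689, -0.195, 1.565, 0.157, 0.902, -0.215], TCP at [0.219, 0.585, 0.239] pointing down, gripper open.
Joint ranges: [-3.01, 3.01], [-0.46, 2.08], [-1.47, 1.51], [0.13, 2.56], [-1, 4.14], [0.04, 2.09], [-2.66, 2.66]. Speed limits (rad/s): [2.57, 2.57, 3.14, 3.14, 3.14, 3.14, 3.14].

INTERFACE

Orientations are given as a unit quaternion [x, y, z, w].
In Python, from plant import r, optics gives the robot as it stands.
- The arm moves only by the shell command python3 -m pendant 'ROWS' [OPENING] [FORCE]. ROWS is JSON, a list of rows, each a list of 6 numbers: the shift along the tool's x, y, z as a fraction of full scale, then the turn, a rotation vector about the tool's x, y, z as a fraction of full scale. A call has 1 to 5 rows; each row shifts and turns the commanded pose from where the row before left it, along the tool's axes as they then stand; what a row does not reach is not made up. Full scale, the value 1, is 0.025 m for a shift and pi rad for a turn. A row lasts 1/12 s, in which the tool goes at most 41.7 mm and 7.16 degrees, less where a joint would pass 70% of its speed; a pose out of reach is approached as far as the arm can. A call with a number of a shift or a turn outside -1 to 1 is refused whole. A call with a gripper value outside its range is refused whole. OPENING is the opening, from -1 (shut) to 1 (fully open), set as the call begins (- or left out, the last holds). The fingers move at their own pace and stop on an object; FORCE is the grip in N (left out, the last holds). Time passes only in rows, so rows that do not move let the fingers close. It gives the time, the measured TCP pose, the force, the opening and the grip force at its end, in the units of the state.
- r.get_state(): the state, without advancing time (a new reading comes with each control period).
- optics.snapshot(name): name is "side" or "top" or "wrist"; returns (picture, depth): 420x560x3 uint8, blue, green, red; 420x560 float32, m along the optical axis (not along the pixel's ray), 0 where there is no reading.
- optics.calibration(name): a dict with "vfov" (degrees; the focal length in pixels is half the picture's height over the tangent of half this angle, whatever the lens; pixels are square), "cx", "cy" (the principal point, pixels), "cam_to_world" (4x4, takes a point from camera to world coordinates); the wrist camera has in their place "tool_from_camera" (4x4, takes a point from camera to tool coordinates, whose origin is the TCP and whose axes are the flange's). Camera axes: x right, y up, looking along -z (the intrinsics and any distortion apply to the point x, -y, -z); pixel columns grow to the right and rows downward; lengths in m; the calibration is good to about 2 mm. A picture is of the moment at which its call begins: read the wrist's pose just before it. calibration takes no time and is no camera call.
- r.finish_job(): hands the job in; it is judged then, once.
The state is a dict: "clock": time; "q": joint angles; "qd": joint speeds; "joint_torque": joint torques, N m; "tool_pos": TCP position; "eef_rot": TCP orientation; "contact_force": force on the tool from outside, world axes, zero at the start; "moment": the same for the moment, N m; "opening": opening from 0.0 (shut) to 1.0 (fully open); "finger_force": force on a finger pad.
Only numpy, scipy, OpenCV 4.12 (cv2) and the standard library are available. Lean on these libraries where they do the work, as an engineer would, in place of code of your own. Each camera call takes 0.05 s, during which the arm holds its last target. There are 200 camera calls.

TASK

Get the bench mixer ready to run: draw the transport pin straight up out of the bore in the middle of its platform, hang it by its collar in the parking notch on the left side of the housing and let go of it. Then set the metal tube block on the platform and press it down until both sprung catches snap over its ends and it sits fully home. Do not let go at the end: finish with the gripper still on the block, pressing it firmly down (about 10 N); leave the other things on the bench where they are.

Things in the scene. Friction and masses are not known exactly. Their poses are not given: they have to be found in the camera images.
- mixer: White bench mixer, fixed. Housing 160 (x) x 140 (y) x 45 mm high; a pedestal on it carries the grey metal platform. Origin: centre of its underside, on the worktop. x points from the front panel (display, knob, switch; towards the robot) to the back, y to the mixer's left side, z up.
- platform: The mixer's platform, grey metal plate 112 (x) x 106 (y) x 8 mm, axes as the mixer's. Origin: centre of its top face, 70 mm above the worktop, where a 12.5 mm bore goes down. The block is seated when its origin is here, its x axis along this x (either way round) and square to it. Pressing past the catches takes up to 14 N; keep below about 25 N.
- guides (a point): Same point as the platform's origin. Four black guides with rounded tops, 13 mm high, at x = +-31 to 49 mm, inner faces y = +-45.5 mm; cheeks beside the catches, 13 mm high, at y = +-12.5 to 18.5 mm, inner faces x = +-56.2 mm. The block's foot (110 x 88 mm) has 1.2 mm play each way along x, 1.5 mm along y; the tops lead it in from about 3 mm off.
- catch_front (a joint): Sprung grey catch, 22 mm wide, at the platform's front end; rad, 0 = at rest, grows as it is pushed outwards (to about 0.13). Its nose reaches 3 mm over the end of the block's foot, 7 mm above the platform, under a steep ramp that rises to 17 mm.
- catch_rear (a joint): The same catch at the platform's rear end. The foot meets both ramps with the block about 11 mm above its seat; the push needed grows to 9 to 14 N in all. 4 to 5 mm above the seat the catches snap over the foot: the force drops at once and even pulls a held block down (up to 11 N) until it meets its seat; the joints then read 0.
- transport_pin: Pin standing in the platform's bore. Origin: centre of the underside of its steel collar (22 mm diameter, 4 mm thick), which lies on the platform. Below: steel shank, 10 mm diameter, 30 mm long, tapered end. Above: black round grip, 16 mm diameter, 4 to 36 mm above the origin. z up. About 50 g, lifts freely. While it stands there the block cannot be seated.
- notch (a point): Where the pin's origin belongs when parked: top of the steel fork on the mixer's left (+y) side, 50 mm above the worktop; mixer axes. The slot, 13 mm wide in x, ends 6.5 mm from here towards the housing and is open 16 mm outwards (+y). Shank in the slot, collar on the prongs; enter from above or outside. Platform edge 30 mm off, 20 mm higher: close fingers along x.
- tube_block: Grey metal tube block, 0.15 to 0.31 kg, four snap-cap tubes fixed in its eight holes. Origin: centre of its underside, z up. Foot 110 (x) x 88 (y) x 5 mm, round-nosed ends; body 84 x 56 mm, from z = 5 to 42; tube caps to 56 mm. Grasp across y (56 mm); fingertips can stand on the foot's edges beside the body to push. Left or right of the mixer on the worktop.
- cold_block: Bystander, loose: blue cooling block for vials without a foot, 71 (x) x 113 (y) x 38 mm, on the other side of the mixer; origin at the centre of its underside.
- bench_timer: Bystander, loose: timer with three keys, 66 x 66 x 19 mm; origin under its centre.
- conical_tube: Bystander, loose: lying conical tube with screw cap, 116 mm long along its y, 21 mm thick; origin under its middle.
- petri_dish: Bystander, loose: closed petri dish, 60 mm diameter, 15 mm high; origin under its centre.

How it is judged:
On the way, in this order (a step that is already met when the one before it is completed fails the run):
1. the transport pin hangs upright in the parking notch, let go (horizontal distance between transport_pin and notch below 0.008 m and z of transport_pin in the frame of notch between -0.003 and 0.003 m and angle between transport_pin's own z axis and vertical below 0.15 rad and contact force between each of the arm, the fingers and transport_pin below 0.1 N and linear speed of transport_pin below 0.02 m/s), for 0.3 s.
2. the tube block sits fully home and both catches have snapped over its ends (z of tube_block in the frame of platform between -0.003 and 0.0015 m and horizontal distance between tube_block and platform below 0.005 m and angle between the x axis of tube_block and the x axis of platform, either way round below 0.06 rad and angle between tube_block's own z axis and vertical below 0.05 rad and value of joint each of catch_front, catch_rear below 0.04 rad), for 0.2 s.
At the end, for the whole second after the job is handed in: Block within 1.5 mm of the platform, 5 mm of centre, 0.06 rad of square; both catches within 0.04 rad of rest; the gripper still on the block, which presses on the platform with over 6 N, weight included; pin upright in the notch, untouched, within 8 mm sideways and 3 mm in height (all of step 1 and all of step 2 and contact force between tube_block and platform above 6 N and contact force between the fingers and tube_block above 3 N); the arm keeps its last pose, push and grip.
It fails at once if the cold block is disturbed (moved more than 20 mm) (distance of cold_block from where it was at the start of the episode above 0.02 m).
It fails at once if the timer is disturbed (moved more than 20 mm) (distance of bench_timer from where it was at the start of the episode above 0.02 m).
It fails at once if the conical tube is disturbed (moved more than 20 mm) (distance of conical_tube from where it was at the start of the episode above 0.02 m).
It fails at once if the petri dish is disturbed (moved more than 20 mm) (distance of petri_dish from where it was at the start of the episode above 0.02 m).
It also fails if it takes over 67 s, if anything falls off the work surface, if the arm or the gripper's body presses on something with over 40 N, if the wrist force passes 120 N, or if a joint passes its speed limit or range.

## Working session

There is one attempt and no reset: what is moved stays moved. The work goes in short steps, Python scripts to look and compute and a shell command to move; the robot and the scene stay as the last step left them, time stands still between calls to the robot, and variables do not carry over. Pictures are saved under pics/ and viewed, at most 10 in all, crops included, and the job is handed in when it is done.

```bash
mkdir -p pics; cat > h.py <<'E'
import numpy as np, cv2
from plant import r, optics
from scipy.spatial.transform import Rotation as R
def snap(n,fn=None):
    s=r.get_state(); im,d=optics.snapshot(n); c=optics.calibration(n)
    if n=='wrist':
        T=np.eye(4);T[:3,:3]=R.from_quat(s['eef_rot']).as_matrix();T[:3,3]=s['tool_pos']
        M=T@np.array(c['tool_from_camera'])
    else: M=np.array(c['cam_to_world'])
    if fn: cv2.imwrite('pics/'+fn,im)
    return im,d,M,c
def cloud(d,M,c):
    f=d.shape[0]/2/np.tan(np.radians(c['vfov'])/2)
    v,u=np.mgrid[:d.shape[0],:d.shape[1]]
    P=np.stack([(u-c['cx'])/f*d,-(v-c['cy'])/f*d,-d],-1)
    P=P@M[:3,:3].T+M[:3,3]; P[d<=0]=np.nan
    return P
def ray(u,v,M,c,z):
    f=210/np.tan(np.radians(c['vfov'])/2)
    D=M[:3,:3]@np.array([(u-c['cx'])/f,-(v-c['cy'])/f,-1.]); o=M[:3,3]
    return o+D*(z-o[2])/D[2]
E
python3 - <<'E'
from h import *
for n in('top','side'):
    im,d,M,c=snap(n,n+'0.png'); print(n,{k:(v if k!='cam_to_world' else np.round(v,3).tolist()) for k,v in c.items()})
    P=cloud(d,M,c); np.savez(n+'0.npz',im=im,P=P,d=d)
    print((d>0).mean())
c=optics.calibration('wrist'); print(c)
s=r.get_state(); print(s); print(r.grip_point_offset)
E
```

```text
top {'vfov': 55.67478612858525, 'cx': 283.53175957114286, 'cy': 204.50140985414785, 'cam_to_world': [[-0.0, 0.987, -0.162, 0.333], [-1.0, -0.002, -0.011, 0.043], [-0.011, 0.162, 0.987, 1.251], [0.0, 0.0, 0.0, 1.0]]}
0.9959821428571428
side {'vfov': 56.661196684907786, 'cx': 279.4512452541254, 'cy': 205.16406530304528, 'cam_to_world': [[-0.991, 0.066, -0.118, 0.438], [-0.134, -0.564, 0.815, 0.835], [-0.012, 0.823, 0.568, 0.631], [0.0, 0.0, 0.0, 1.0]]}
0.9960969387755102
{'vfov': 63.01757033754196, 'cx': 283.2124253327727, 'cy': 205.79131554170607, 'tool_from_camera': array([[ 3.78968289e-04,  9.61697288e-01,  2.74113449e-01,
         7.05399497e-02],
       [ 9.99999732e-01, -1.92778956e-04, -7.06179096e-04,
        -6.48672052e-04],
       [-6.26287217e-04,  2.74113643e-01, -9.61697103e-01,
        -1.45929187e-01],
       [ 0.00000000e+00,  0.00000000e+00,  0.00000000e+00,
         1.00000000e+00]])}
{'clock': 0.1, 'q': array([-1.17917623,  0.68989817, -0.19451251,  1.56623054,  0.15729083,
        0.90251368, -0.21509244]), 'qd': array([-0.00021909, -0.00267665, -0.00221497, -0.00188305, -0.00010756,
        0.00079768, -0.00054018]), 'joint_torque': array([-3.08545277e-03, -5.28506470e+01, -1.27125911e+00, -1.53838724e+01,
       -5.25116280e-02,  2.01291754e-03,  3.81960012e-05]), 'tool_pos': array([0.2187399 , 0.58486451, 0.23799379]), 'eef_rot': array([ 1.77922048e-01,  9.84044235e-01, -8.25536892e-04, -8.79126942e-05]), 'contact_force': array([-0.55427341,  0.04254336,  0.27658233]), 'moment': array([0.00151875, 0.00079471, 0.0022392 ]), 'finger_force': 0.0, 'opening': 0.9985816815402202}
0.0187
```

View pics/top0.png

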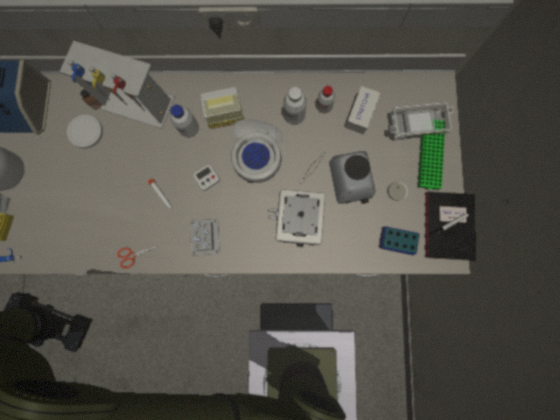

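View pics/side0.png

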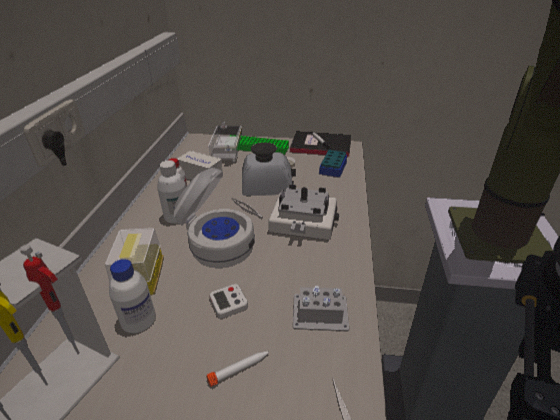

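The top view shows the mixer at about (300,217) with its fork at (272,213), the tube block at (205,237) and the cold block at (400,240). The side view shows the block at (321,308) and the pin near (305,195). I'll take rough positions from these next.

```bash
cat > a.py <<'E'
from h import *
for n,boxes in (('top',{'mixer':(275,188,330,248),'block':(188,217,222,258),'pin':(290,205,315,228),'fork':(264,203,282,222)}),('side',{'block':(290,285,352,330),'mixer':(268,180,340,240)})):
    Z=np.load(n+'0.npz');P=Z['P']
    for k,(a,b,c,d) in boxes.items():
        p=P[b:d,a:c].reshape(-1,3); p=p[~np.isnan(p[:,0])]
        for lo,hi in ((.003,.012),(.03,.048),(.049,.062),(.062,.078),(.08,.12)):
            q=p[(p[:,2]>lo)&(p[:,2]<hi)]
            if len(q)>8:
                (cx,cy),(w,h),an=cv2.minAreaRect(q[:,:2].astype(np.float32)*1000)
                print(n,k,lo,hi,len(q),np.round(q.mean(0),4),'rect',round(cx,1),round(cy,1),round(w,1),round(h,1),round(an,1))
E
python3 a.py
python3 - <<'E'
import sys; sys.path.insert(0,'.')
import numpy as np,cv2
i=np.load('top0.npz')['im'][180:265,180:340]
cv2.imwrite('pics/crop.png',cv2.resize(cv2.convertScaleAbs(i,alpha=1.7),None,fx=5,fy=5,interpolation=2))
E
```

```text
top mixer 0.003 0.012 138 [ 0.4942 -0.0161  0.0045] rect 497.3 -2.3 171.7 188.3 89.9
top mixer 0.03 0.048 895 [0.4839 0.0072 0.0439] rect 490.7 9.3 148.9 172.0 85.2
top mixer 0.049 0.062 90 [0.4879 0.0164 0.0511] rect 494.3 11.6 143.5 155.2 85.0
top mixer 0.062 0.078 1226 [0.4949 0.0046 0.0708] rect 493.0 4.9 106.1 118.3 85.1
top mixer 0.08 0.12 128 [0.4977 0.0035 0.0882] rect 495.6 4.6 102.3 122.8 84.7
top block 0.003 0.012 446 [0.4342 0.2985 0.0062] rect 435.3 305.9 106.0 125.7 90.0
top block 0.03 0.048 431 [0.4348 0.3035 0.0415] rect 436.0 305.0 83.9 57.4 4.1
top block 0.049 0.062 82 [0.4361 0.3061 0.0536] rect 435.5 305.2 71.8 44.3 3.9
top pin 0.062 0.078 544 [4.916e-01 2.000e-04 7.080e-02] rect 492.0 0.2 72.2 67.3 89.8
top pin 0.08 0.12 27 [0.4946 0.0049 0.1039] rect 494.9 5.6 13.8 14.2 1.4
top fork 0.003 0.012 41 [0.5151 0.101  0.0045] rect 514.2 96.0 57.5 44.4 0.2
top fork 0.03 0.048 68 [0.5048 0.071  0.0445] rect 507.9 83.5 56.1 39.7 0.0
top fork 0.049 0.062 54 [0.503  0.0853 0.0517] rect 506.7 83.7 37.0 39.6 1.7
side block 0.003 0.012 775 [0.4376 0.3221 0.0056] rect 436.7 290.2 112.4 116.1 7.3
side block 0.03 0.048 962 [0.4345 0.3085 0.0405] rect 434.8 302.4 83.4 59.5 4.8
side block 0.049 0.062 138 [0.4361 0.3026 0.0528] rect 435.2 303.5 45.8 68.4 88.9
side mixer 0.003 0.012 117 [0.5079 0.0288 0.008 ] rect 502.2 -63.8 200.2 296.9 5.8
side mixer 0.03 0.048 1272 [0.4959 0.0271 0.0425] rect 500.1 -25.3 184.7 252.6 9.1
side mixer 0.049 0.062 165 [ 0.5332 -0.0197  0.0535] rect 505.0 -19.8 128.6 237.7 20.9
side mixer 0.062 0.078 1027 [0.495  0.0104 0.0703] rect 494.9 2.5 108.5 123.5 85.4
side mixer 0.08 0.12 175 [0.4949 0.0079 0.0881] rect 494.8 3.4 103.0 123.1 84.6
```

View pics/crop.png

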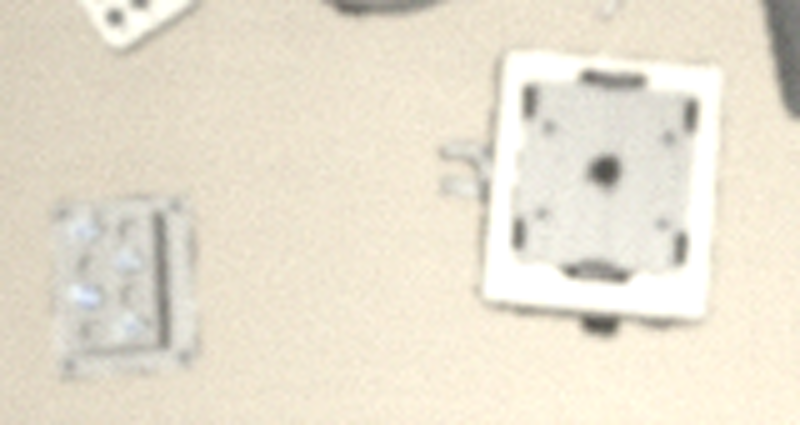

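The crop shows the pin in the bore at (603,170) and the fork to its left at (462,170). The block lies upright, about 9° from the mixer's heading. Next I'll turn the tool about 74.5° so the fingers close along the mixer's x.

```bash
cat >> h.py <<'E'
def go(x,y,z,ydeg):
    "units of full scale to a pointing-down pose: shift (tool axes after turn), turn; ydeg = world heading of tool y"
    s=r.get_state(); A=R.from_quat(s['eef_rot']); t=np.radians(ydeg)
    yt=np.array([np.cos(t),np.sin(t),0]); zt=np.array([0,0,-1.]); B=R.from_matrix(np.stack([np.cross(yt,zt),yt,zt],1))
    rv=(A.inv()*B).as_rotvec(); dp=np.array([x,y,z])-s['tool_pos']
    print('t',round(s['clock'],2),'turn/pi',np.round(rv/np.pi,4),'rows>=',np.linalg.norm(np.degrees(rv))/7.1,'shift/25mm old axes',np.round(A.inv().apply(dp)/.025,3),'new axes',np.round(B.inv().apply(dp)/.025,3))
E
python3 -m pendant '[[0,0,0,0,0,0.0376],[0,0,0,0,0,0.0376],[0,0,0,0,0,0.0376],[0,0,0,0,0,0.0376],[0,0,0,0,0,0.0376]]' 1
python3 -m pendant '[[0,0,0,0,0,0.0376],[0,0,0,0,0,0.0376],[0,0,0,0,0,0.0376],[0,0,0,0,0,0.0376],[0,0,0,0,0,0.0376]]'
python3 -m pendant '[[0,0,0,0,0,0.0376]]'
python3 -c "
from h import *
go(.435,.305,.2,-5); go(.497,.03,.19,-5)"
```

```text
clock: 0.52
tool_pos: [0.2187, 0.5851, 0.2383]
eef_rot: [0.459, 0.888, -0.0, 0.0]
contact_force: [-0.6, -0.1, -0.4]
opening: 1.001
finger_force: 0.0
clock: 0.93
tool_pos: [0.2186, 0.5851, 0.2383]
eef_rot: [0.698, 0.716, -0.0, 0.0]
contact_force: [-1.1, 0.4, 0.4]
opening: 1.001
finger_force: 0.0
clock: 1.02
tool_pos: [0.2186, 0.5851, 0.2383]
eef_rot: [0.739, 0.674, -0.0, 0.0]
contact_force: [-0.4, -0.0, -0.3]
opening: 1.0
finger_force: 0.0
t 1.02 turn/pi [-0.0001  0.0003 -0.0015] rows>= 0.03888523138256292 shift/25mm old axes [-10.362   9.649   1.538] new axes [-10.409   9.599   1.532]
t 1.02 turn/pi [-0.0001  0.0003 -0.0015] rows>= 0.03888523138256292 shift/25mm old axes [-21.087  13.129   1.946] new axes [-21.151  13.028   1.932]
```

```bash

python3 -m pendant '[[-0.94,0.877,0.14,0,0,0],[-0.94,0.877,0.14,0,0,0],[-0.94,0.877,0.14,0,0,0],[-0.94,0.877,0.14,0,0,0],[-0.94,0.877,0.14,0,0,0]]' >/dev/null
python3 -m pendant '[[-0.94,0.877,0.14,0,0,0],[-0.94,0.877,0.14,0,0,0],[-0.94,0.877,0.14,0,0,0],[-0.94,0.877,0.14,0,0,0],[-0.94,0.877,0.14,0,0,0]]' >/dev/null
python3 -m pendant '[[-0.94,0.877,0.14,0,0,0],[0,0,0,0,0,0]]'
python3 - <<'E'
from h import *
im,d,M,c=snap('wrist','w1.png'); np.savez('w1.npz',im=im,P=cloud(d,M,c),M=M)
E
python3 -m pendant '[[-0.975,0.317,0.037,0,0,0],[-0.975,0.317,0.037,0,0,0],[-0.975,0.317,0.037,0,0,0],[-0.975,0.317,0.037,0,0,0],[-0.975,0.317,0.037,0,0,0]]' >/dev/null
python3 -m pendant '[[-0.975,0.317,0.037,0,0,0],[-0.975,0.317,0.037,0,0,0],[-0.975,0.317,0.037,0,0,0],[-0.975,0.317,0.037,0,0,0],[-0.975,0.317,0.037,0,0,0]]' >/dev/null
python3 -m pendant '[[-0.975,0.317,0.037,0,0,0],[0,0,0,0,0,0]]'
python3 - <<'E'
from h import *
im,d,M,c=snap('wrist','w2.png'); np.savez('w2.npz',im=im,P=cloud(d,M,c),M=M)
a=cv2.imread('pics/w1.png'); cv2.imwrite('pics/w12.png',cv2.resize(np.vstack([a,im]),None,fx=.7,fy=.7,interpolation=3))
E
```

```text
clock: 2.02
tool_pos: [0.4413, 0.2994, 0.1997]
eef_rot: [0.741, 0.672, -0.001, 0.003]
contact_force: [0.6, -0.5, -0.5]
opening: 1.0
finger_force: 0.0
clock: 3.07
tool_pos: [0.5013, 0.0276, 0.1899]
eef_rot: [0.739, 0.674, -0.001, 0.001]
contact_force: [0.1, 0.4, 0.4]
opening: 1.0
finger_force: 0.0
```

View pics/w12.png

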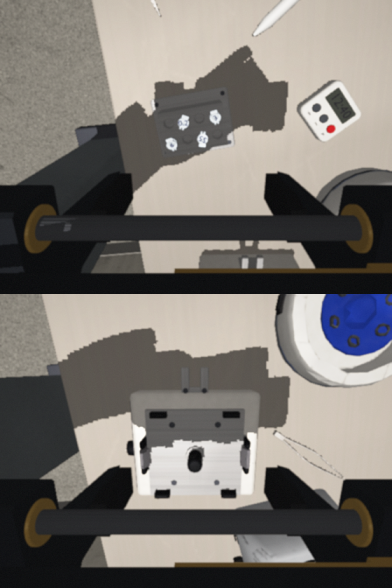

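The wrist views show the block at about (278,175) full-res with the timer to its right. The mixer view has the fork at (278,122), the pin at (279,235) and the catches to the left and right. Next I'll measure from these.

```bash
cat > b.py <<'E'
from h import *
def rects(P,box,bands,tag):
    a,b,c,d=box; p=P[b:d,a:c].reshape(-1,3); p=p[~np.isnan(p[:,0])]
    for lo,hi in bands:
        q=p[(p[:,2]>lo)&(p[:,2]<hi)]
        if len(q)<20: continue
        lo1,hi1=np.percentile(q[:,:2],[.5,99.5],0)
        k=((q[:,:2]>lo1-.003)&(q[:,:2]<hi1+.003)).all(1);q=q[k]
        (cx,cy),(w,h),an=cv2.minAreaRect(q[:,:2].astype(np.float32)*1000)
        print(tag,lo,hi,len(q),'med z',round(np.median(q[:,2]),4),'mean',np.round(q.mean(0)[:2],4),'rect',np.round([cx,cy,w,h,an],1))
P=np.load('w1.npz')['P']; rects(P,(205,110,345,225),((.003,.009),(.036,.046),(.049,.06)),'block')
P=np.load('w2.npz')['P']
rects(P,(190,150,370,290),((.04,.048),(.066,.074),(.079,.085),(.085,.095)),'mix')
rects(P,(255,190,300,270),((.1,.115),(.072,.077)),'pin')
rects(P,(250,90,310,140),((.047,.054),),'fork')
# image-based: fork slot edges at z=.05
im=np.load('w2.npz')['im']
c=optics.calibration('wrist');M=np.load('w2.npz')['M']
g=cv2.cvtColor(im,cv2.COLOR_BGR2GRAY)
for v in (108,115,122,128): print(v,g[v,252:306].tolist())
H=P[...,2]
for v in (108,115,122): 
    print(v,(H[v,252:306]*1000).round().tolist())
i=cv2.convertScaleAbs(im[85:300,160:400],alpha=1.4); cv2.imwrite('pics/w2c.png',cv2.resize(i,None,fx=2.6,fy=2.6,interpolation=2))
E
python3 b.py
```

```text
block 0.003 0.009 3259 med z 0.0048 mean [0.4388 0.3176] rect [435.4 302.9 109.8  88.3   4.3]
block 0.036 0.046 4233 med z 0.0418 mean [0.4355 0.3046] rect [435.2 302.9  84.2  56.4   4.3]
block 0.049 0.06 908 med z 0.0525 mean [0.436  0.3036] rect [435.4 302.9  72.7  44.1   3.7]
mix 0.04 0.048 6000 med z 0.0447 mean [0.4996 0.0228] rect [494.9  -1.2 130.2 159.5  84.7]
mix 0.066 0.074 15228 med z 0.0698 mean [0.4954 0.0053] rect [493.9   2.1 106.7 121.5  84.9]
mix 0.079 0.085 1328 med z 0.082 mean [0.495  0.0091] rect [495.1   3.1 101.9 124.   84.4]
mix 0.085 0.095 385 med z 0.0863 mean [0.4962 0.0039] rect [495.2   2.2  22.2 122.8  84.9]
pin 0.1 0.115 367 med z 0.1053 mean [0.4953 0.0035] rect [495.1   2.6  15.2  14.7  84.4]
pin 0.072 0.077 190 med z 0.0737 mean [0.4958 0.007 ] rect [495.7   5.5  18.5  21.2  85. ]
fork 0.047 0.054 930 med z 0.0498 mean [0.5022 0.0854] rect [502.5  86.7  27.7  31.3  84.7]
108 [92, 90, 85, 89, 89, 88, 88, 98, 99, 101, 97, 100, 98, 98, 98, 97, 95, 88, 82, 88, 88, 87, 88, 90, 90, 89, 91, 87, 89, 89, 88, 91, 89, 89, 85, 94, 101, 100, 99, 101, 100, 96, 99,
[... 956 characters left out ...]
.0, 50.0, 50.0, 49.0, 49.0, -0.0, -1.0, -1.0, -1.0, -1.0, 0.0, -1.0, -1.0]
115 [1.0, -1.0, 0.0, 1.0, 0.0, -0.0, -0.0, 48.0, 50.0, 51.0, 49.0, 49.0, 51.0, 51.0, 48.0, 51.0, 50.0, 49.0, 48.0, -1.0, -1.0, 1.0, 0.0, 1.0, -0.0, -1.0, 1.0, 1.0, -1.0, -1.0, 1.0, -1.0, -1.0, 0.0, 1.0, 49.0, 50.0, 51.0, 51.0, 50.0, 50.0, 50.0, 50.0, 50.0, 51.0, 50.0, -1.0, -2.0, 1.0, 0.0, 1.0, -1.0, -1.0, 1.0]
122 [-0.0, 1.0, -1.0, 1.0, -0.0, 1.0, 1.0, 49.0, 50.0, 51.0, 51.0, 51.0, 51.0, 52.0, 49.0, 51.0, 49.0, 50.0, 48.0, 1.0, 1.0, 0.0, 0.0, 0.0, -0.0, -1.0, -1.0, 1.0, 0.0, 1.0, -0.0, -1.0, 1.0, -0.0, 1.0, nan, 50.0, 50.0, 49.0, 50.0, 49.0, 50.0, 49.0, 49.0, 50.0, 50.0, -0.0, -0.0, -0.0, 0.0, -1.0, -0.0, -0.0, -1.0]
```

View pics/w2c.png

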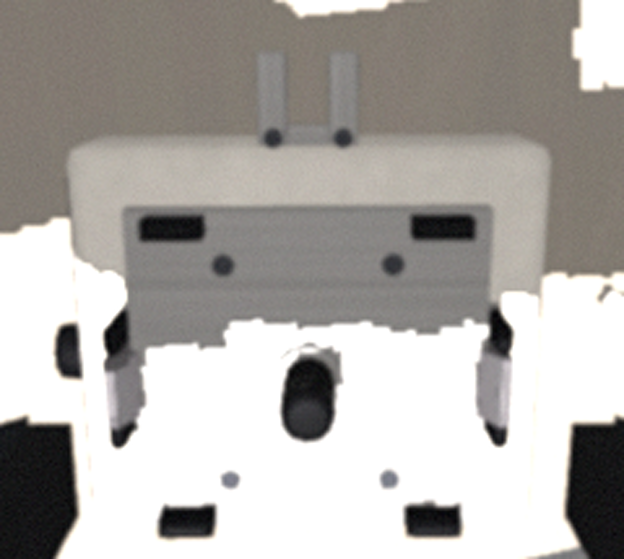

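Platform centre and pin are at (0.4951, 0.0027) with yaw -5.2°. The notch is at (0.5026, 0.0854) and z 0.05. The block is at (0.4353, 0.3029) with yaw +4.3°. The catches stand at the ends, so I'll narrow the fingers to about 40 mm before going down on the pin.

```bash
python3 -c "
from h import *
go(.495,.0026,.125,-5.2)"
```

```text
t 3.12 turn/pi [0.     0.0002 0.0001] rows>= 0.007290491687464065 shift/25mm old axes [-1.134 -0.131  2.597] new axes [-1.137 -0.131  2.597]
```

```bash
python3 -m pendant '[[-0.38,-0.04,0.87,0,0,0],[-0.38,-0.04,0.87,0,0,0],[-0.38,-0.04,0.86,0,0,0],[0,0,0,0,0,0],[0,0,0,0,0,0]]' -0.1 20
python3 -c "
from h import *
go(.495,.0026,.077,-5.2); go(.495,.0026,.125,-5.2)"
```

```text
clock: 3.53
tool_pos: [0.4943, 0.006, 0.1246]
eef_rot: [0.736, 0.676, -0.001, -0.001]
contact_force: [-0.3, 0.5, 0.9]
opening: 0.645
finger_force: 0.0
t 3.53 turn/pi [-0.0008 -0.0002  0.0019] rows>= 0.05281035134087598 shift/25mm old axes [-0.134  0.043  1.902] new axes [-0.132  0.039  1.902]
t 3.53 turn/pi [-0.0008 -0.0002  0.0019] rows>= 0.05281035134087598 shift/25mm old axes [-0.133  0.038 -0.018] new axes [-0.132  0.039 -0.018]
```

```bash
python3 -m pendant '[[0,0,0,0,0,0],[0,0,0,0,0,0],[0,0,0,0,0,0],[0,0,0,0,0,0]]'
python3 -c "
from h import *
go(.495,.0026,.077,-5.2)"
```

```text
clock: 3.87
tool_pos: [0.4958, 0.005, 0.1259]
eef_rot: [0.737, 0.676, 0.001, 0.0]
contact_force: [-0.7, -0.0, -0.2]
opening: 0.443
finger_force: 0.0
t 3.87 turn/pi [ 0.0006 -0.0002  0.0017] rows>= 0.045748530655929105 shift/25mm old axes [-0.101 -0.027  1.956] new axes [-0.1   -0.023  1.956]
```

```bash
python3 -m pendant '[[-0.05,-0.02,0.65,0,0,0],[-0.05,0,0.65,0,0,0],[0,0,0.65,0,0,0],[0,0,0,0,0,0],[0,0,0,0,0,0]]'
python3 -m pendant '[[0,0,0,0,0,0],[0,0,0,0,0,0],[0,0,0,0,0,0],[0,0,0,0,0,0],[0,0,0,0,0,0]]' -1 20
python3 -c "
from h import *
go(.495,.0026,.127,-5.2)"
```

```text
clock: 4.28
tool_pos: [0.4942, 0.0021, 0.0762]
eef_rot: [0.737, 0.676, -0.0, -0.0]
contact_force: [-0.6, 0.6, 0.8]
opening: 0.45
finger_force: 0.0
clock: 4.7
tool_pos: [0.4949, 0.0019, 0.0769]
eef_rot: [0.737, 0.676, 0.001, 0.0]
contact_force: [-0.1, 0.4, 5.2]
opening: 0.17
finger_force: 20.0
t 4.7 turn/pi [ 0.0004 -0.0001  0.0014] rows>= 0.03684970975393556 shift/25mm old axes [ 0.027  0.005 -2.003] new axes [ 0.027  0.003 -2.003]
```

```bash
python3 -m pendant '[[0,0,-0.4,0,0,0],[0,0,-0.5,0,0,0],[0,0,-0.6,0,0,0],[0,0,-0.5,0,0,0],[0,0,0,0,0,0]]'
python3 -m pendant '[[0.7,0,0,0,0,0],[0.9,0,0,0,0,0],[0.9,0,0,0,0,0],[0.82,0,0,0,0,0],[0,0,0,0,0,0]]'
python3 -m pendant '[[0,0,0,0,0,0],[0,0,0,0,0,0]]'
python3 - <<'E'
from h import *
im,d,M,c=snap('side'); P=cloud(d,M,c); np.savez('s1.npz',im=im,P=P)
cv2.imwrite('pics/s1.png',cv2.resize(cv2.convertScaleAbs(im[150:260,240:370],alpha=1.5),None,fx=5,fy=5,interpolation=2))
go(.4949+.0075,.0019+.0827,.058,-5.2)
E
```

```text
clock: 5.12
tool_pos: [0.4957, 0.0019, 0.1287]
eef_rot: [0.737, 0.676, 0.002, 0.001]
contact_force: [0.7, 0.6, -0.5]
opening: 0.173
finger_force: 20.0
clock: 5.53
tool_pos: [0.5017, 0.0901, 0.126]
eef_rot: [0.735, 0.679, 0.001, -0.001]
contact_force: [0.7, 0.8, -0.3]
opening: 0.171
finger_force: 20.0
clock: 5.7
tool_pos: [0.5011, 0.0835, 0.1261]
eef_rot: [0.737, 0.676, -0.001, 0.0]
contact_force: [-0.0, 0.1, -0.4]
opening: 0.178
finger_force: 20.0
t 5.75 turn/pi [-0.0002  0.0004  0.0008] rows>= 0.024155931617280028 shift/25mm old axes [0.072 0.043 2.725] new axes [0.068 0.041 2.725]
```

View pics/s1.png

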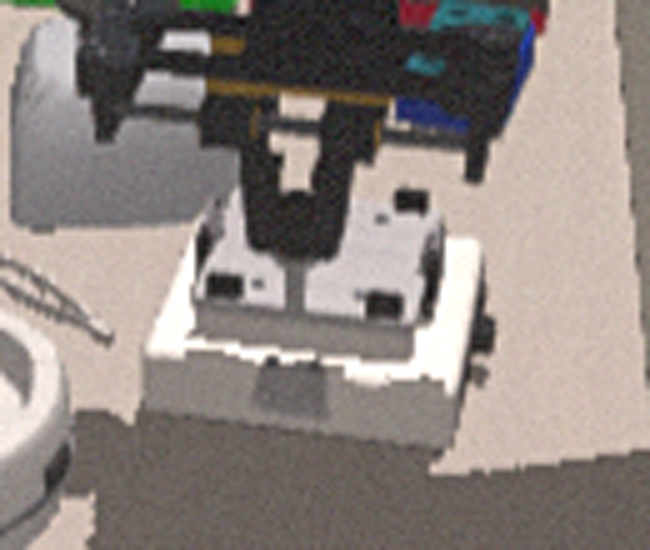

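The side view shows the pin held upright with the shank clear at (297,285). I'll lower it into the fork.

```bash
python3 -m pendant '[[0.07,0.04,0.5,0,0,0],[0,0,0.6,0,0,0],[0,0,0.6,0,0,0],[0,0,0,0,0,0],[0,0,0,0,0,0]]'
python3 -c "
from h import *
go(.5024,.0846,.057,-5.2)"
```

```text
clock: 6.17
tool_pos: [0.5021, 0.0848, 0.0834]
eef_rot: [0.738, 0.675, -0.001, -0.0]
contact_force: [-0.2, -0.4, -1.4]
opening: 0.178
finger_force: 20.0
t 6.17 turn/pi [-0.0006  0.0004  0.0008] rows>= 0.026654454950376483 shift/25mm old axes [-0.006  0.013  1.057] new axes [-0.007  0.011  1.057]
```

```bash
python3 -m pendant '[[0,0,0.4,0,0,0],[0,0,0.4,0,0,0],[0,0,0.2,0,0,0],[0,0,0,0,0,0],[0,0,0,0,0,0]]'
python3 -m pendant '[[0,0,0.04,0,0,0],[0,0,0,0,0,0],[0,0,0,0,0,0]]'
python3 - <<'E'
from h import *
im,d,M,c=snap('side')
cv2.imwrite('pics/s2.png',cv2.resize(cv2.convertScaleAbs(im[165:250,250:360],alpha=1.5),None,fx=6,fy=6,interpolation=2))
go(.5024,.0846,.057,-5.2)
E
```

```text
clock: 6.58
tool_pos: [0.5025, 0.0862, 0.0585]
eef_rot: [0.737, 0.676, -0.0, -0.0]
contact_force: [-0.2, 0.3, -0.1]
opening: 0.173
finger_force: 20.0
clock: 6.83
tool_pos: [0.5029, 0.0863, 0.058]
eef_rot: [0.737, 0.676, 0.0, 0.0]
contact_force: [0.4, 0.2, -0.9]
opening: 0.174
finger_force: 20.0
t 6.88 turn/pi [ 0.0002 -0.0001  0.0014] rows>= 0.036238164513862005 shift/25mm old axes [-0.07  -0.014  0.042] new axes [-0.07  -0.013  0.042]
```

View pics/s2.png

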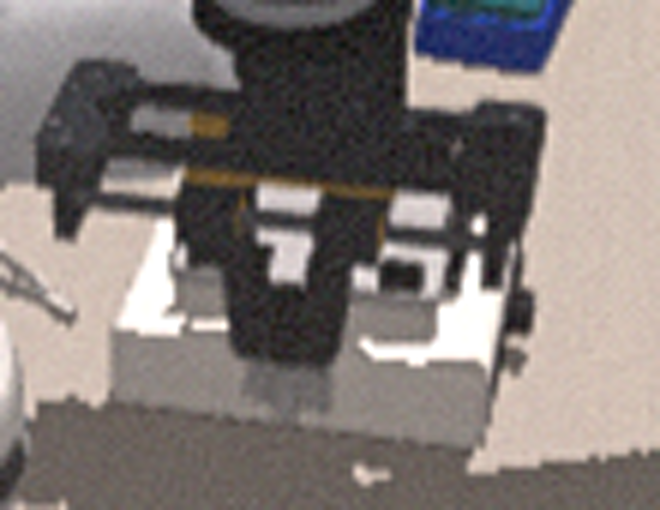

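The pin sits over the fork with its shank between the prongs, near (290,385). I'll lower it to contact and let go.

```bash
python3 -m pendant '[[-0.06,-0.01,0.03,0,0,0],[0,0,0.02,0,0,0],[0,0,0,0,0,0]]'
python3 -m pendant '[[0,0,0,0,0,0],[0,0,0,0,0,0],[0,0,0,0,0,0],[0,0,0,0,0,0],[0,0,0,0,0,0]]' -0.2
python3 -m pendant '[[0,0,-0.3,0,0,0],[0,0,-0.6,0,0,0],[0,0,-0.9,0,0,0],[0,0,-1,0,0,0],[0,0,-1,0,0,0]]'
python3 -m pendant '[[0,0,-0.8,0,0,0],[0,0,0,0,0,0],[0,0,0,0,0,0]]' 1
python3 - <<'E'
from h import *
im,d,M,c=snap('wrist','w3.png'); P=cloud(d,M,c);np.savez('w3.npz',im=im,P=P,M=M)
s=optics.snapshot('side')[0]
a=cv2.resize(cv2.convertScaleAbs(s[165:250,250:360],alpha=1.5),(560,420),interpolation=2)
cv2.imwrite('pics/v3.png',cv2.resize(np.vstack([im,a]),None,fx=.7,fy=.7))
N=np.array([.5026,.0854]); D=np.hypot(P[...,0]-N[0],P[...,1]-N[1])
for lo,hi in((.045,.0515),(.0515,.057),(.075,.1)):
    k=(D<.02)&(P[...,2]>lo)&(P[...,2]<hi); q=P[k]; print(lo,len(q), np.round(np.median(q,0),4) if len(q) else '')
q=P[(D<.02)&(P[...,2]>.075)][:, :2].astype(np.float32); print(cv2.minAreaRect(q*1000))
go(.4353,.3029,.15,94.3)
E
```

```text
clock: 7.13
tool_pos: [0.5024, 0.0846, 0.0569]
eef_rot: [0.737, 0.676, 0.0, 0.0]
contact_force: [-0.5, -0.5, 3.5]
opening: 0.171
finger_force: 20.0
clock: 7.55
tool_pos: [0.5023, 0.0848, 0.0564]
eef_rot: [0.737, 0.676, -0.0, -0.0]
contact_force: [0.8, -0.5, 0.4]
opening: 0.399
finger_force: 0.0
clock: 7.97
tool_pos: [0.5019, 0.0846, 0.1528]
eef_rot: [0.737, 0.676, -0.0, -0.0]
contact_force: [0.3, 0.0, 0.2]
opening: 0.399
finger_force: 0.0
clock: 8.22
tool_pos: [0.5029, 0.0849, 0.1727]
eef_rot: [0.737, 0.676, 0.001, 0.001]
contact_force: [-0.2, 0.7, 0.0]
opening: 0.602
finger_force: 0.0
0.045 577 [0.5054 0.0908 0.0496]
0.0515 266 [0.5029 0.0878 0.0533]
0.075 416 [0.5026 0.0864 0.0853]
((500.8109130859375, 92.30590057373047), (27.779464721679688, 23.331279754638672), 70.92655181884766)
t 8.32 turn/pi [-4.000e-04 -3.000e-04 -5.513e-01] rows>= 13.97722338215784 shift/25mm old axes [ 8.466 -3.396  0.841] new axes [1.994 8.902 0.839]
```

View pics/v3.png

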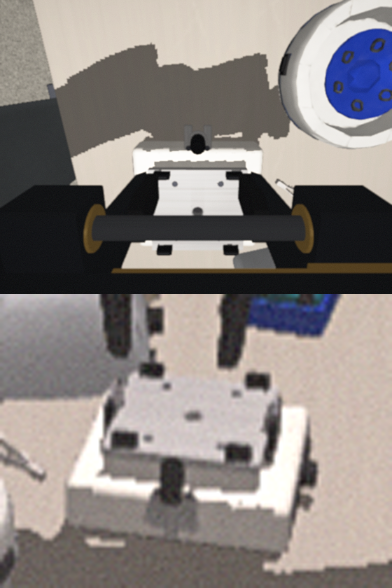

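The pin hangs upright in the notch with its grip at (198,143) in the wrist view, and the bore is clear. Next I'll turn to the block.

```bash
python3 -m pendant '[[0,0,0,0,0,-0.0394],[0,0,0,0,0,-0.0394],[0,0,0,0,0,-0.0394],[0,0,0,0,0,-0.0394],[0,0,0,0,0,-0.0394]]' >/dev/null
python3 -m pendant '[[0,0,0,0,0,-0.0394],[0,0,0,0,0,-0.0394],[0,0,0,0,0,-0.0394],[0,0,0,0,0,-0.0394],[0,0,0,0,0,-0.0394]]' >/dev/null
python3 -m pendant '[[0,0,0,0,0,-0.0394],[0,0,0,0,0,-0.0394],[0,0,0,0,0,-0.0394],[0,0,0,0,0,-0.0394]]' >/dev/null
python3 -m pendant '[[0.2,0.89,0,0,0,0],[0.2,0.89,0,0,0,0],[0.2,0.89,0,0,0,0],[0.2,0.89,0,0,0,0],[0.2,0.89,0,0,0,0]]' 
python3 -m pendant '[[0.2,0.89,0,0,0,0],[0.2,0.89,0,0,0,0],[0.2,0.89,0,0,0,0],[0.2,0.89,0,0,0,0],[0.2,0.89,0,0,0,0]]' 
python3 -m pendant '[[0,0,0,0,0,0],[0,0,0,0,0,0],[0,0,0,0,0,0]]'
python3 -c "
from h import *
im,d,M,c=snap('wrist','w4.png'); P=cloud(d,M,c); p=P.reshape(-1,3); p=p[np.hypot(p[:,0]-.4353,p[:,1]-.3029)<.07]
for lo,hi in((.003,.009),(.038,.045),(.049,.06)):
    q=p[(p[:,2]>lo)&(p[:,2]<hi)]; print(lo,len(q),np.round(np.median(q[:,2]),4),cv2.minAreaRect(q[:,:2].astype(np.float32)*1000))
print(np.round(r.get_state()['q'],2))
go(.4353,.3029,.08,94.3)"
```

```text
clock: 9.9
tool_pos: [0.4677, 0.1944, 0.1701]
eef_rot: [-0.038, 0.999, -0.0, -0.002]
contact_force: [-0.1, 0.3, -0.2]
opening: 0.999
finger_force: 0.0
clock: 10.32
tool_pos: [0.4344, 0.3033, 0.17]
eef_rot: [-0.038, 0.999, -0.001, -0.001]
contact_force: [-0.0, -0.0, 0.2]
opening: 0.999
finger_force: 0.0
clock: 10.57
tool_pos: [0.4354, 0.3014, 0.1705]
eef_rot: [-0.038, 0.999, -0.001, -0.001]
contact_force: [-0.5, -0.3, -0.3]
opening: 1.006
finger_force: 0.0
0.003 4029 0.0049 ((434.8513488769531, 302.99774169921875), (109.20956420898438, 88.07166290283203), 4.227502822875977)
0.038 4885 0.0418 ((434.9907531738281, 302.9333801269531), (84.7164535522461, 56.0932731628418), 4.328978538513184)
0.049 1133 0.0525 ((434.8470153808594, 302.77008056640625), (73.28254699707031, 44.332393646240234), 3.5475878715515137)
[-0.45  0.69 -0.4   1.91  0.43  0.63  0.52]
t 10.62 turn/pi [-0.0007 -0.0005 -0.0003] rows>= 0.0221287831426665 shift/25mm old axes [0.006 0.085 3.626] new axes [0.011 0.077 3.626]
```

```bash
python3 -m pendant '[[0,0.07,0.8,0,0,0],[0,0,0.9,0,0,0],[0,0,0.9,0,0,0],[0,0,0.9,0,0,0],[0,0,0.5,0,0,0]]'>/dev/null
python3 -m pendant '[[0,0,0,0,0,0],[0,0,0,0,0,0],[0,0,0,0,0,0]]'
python3 -c "
from h import *
go(.4349,.3029,.008,94.3)"
```

```text
clock: 11.28
tool_pos: [0.4362, 0.3042, 0.0722]
eef_rot: [-0.037, 0.999, 0.0, 0.0]
contact_force: [-1.4, 0.0, 0.5]
opening: 1.005
finger_force: 0.0
t 11.28 turn/pi [ 0.0001  0.0002 -0.0001] rows>= 0.007170793167800505 shift/25mm old axes [ 0.056 -0.047  2.566] new axes [ 0.054 -0.046  2.566]
```

```bash
python3 -m pendant '[[0.05,-0.04,0.8,0,0,0],[0,0,0.8,0,0,0],[0,0,0.6,0,0,0],[0,0,0.3,0,0,0],[0,0,0,0,0,0]]'
python3 -m pendant '[[0,0,0,0,0,0],[0,0,0,0,0,0]]'
```

```text
clock: 11.7
tool_pos: [0.4343, 0.3033, 0.0087]
eef_rot: [-0.038, 0.999, -0.0, -0.0]
contact_force: [0.1, 0.0, 0.5]
opening: 0.998
finger_force: 0.0
clock: 11.87
tool_pos: [0.435, 0.3039, 0.0101]
eef_rot: [-0.038, 0.999, 0.001, 0.001]
contact_force: [0.1, 0.7, 0.7]
opening: 1.002
finger_force: 0.0
```

```bash
python3 -m pendant '[[0,0,0.07,0,0,0],[0,0,0,0,0,0],[0,0,0,0,0,0],[0,0,0,0,0,0],[0,0,0,0,0,0]]' -1 40
python3 -m pendant '[[0,0,0,0,0,0],[0,0,0,0,0,0],[0,0,0,0,0,0]]'
python3 -c "
from h import *
s=r.get_state()
go(*s['tool_pos']+[0,0,.13],94.3)"
```

```text
clock: 12.28
tool_pos: [0.4345, 0.3036, 0.0075]
eef_rot: [-0.038, 0.999, 0.0, 0.0]
contact_force: [0.6, 0.2, 0.3]
opening: 0.645
finger_force: 0.0
clock: 12.53
tool_pos: [0.4344, 0.3035, 0.0074]
eef_rot: [-0.038, 0.999, -0.0, 0.0]
contact_force: [0.2, -0.2, 2.9]
opening: 0.632
finger_force: 40.0
t 12.53 turn/pi [-0.      0.0001  0.0002] rows>= 0.0056474042911558355 shift/25mm old axes [-1.0e-03 -0.0e+00 -5.2e+00] new axes [ 0.   0.  -5.2]
```

```bash
python3 -m pendant '[[0,0,-0.4,0,0,0],[0,0,-0.8,0,0,0],[0,0,-0.9,0,0,0],[0,0,-0.9,0,0,0],[0,0,-0.9,0,0,0]]'
python3 -m pendant '[[0,0,-0.9,0,0,0],[0,0,-0.4,0,0,0],[0,0,0,0,0,0.0264],[0,0,0,0,0,0.0264],[0,0,0,0,0,0]]'
python3 -c "
from h import *
go(.4946,.0027,.13,84.8); go(.4946,.08,.13,84.8)"
```

```text
clock: 12.95
tool_pos: [0.4338, 0.303, 0.1059]
eef_rot: [-0.038, 0.999, -0.0, -0.001]
contact_force: [0.2, 0.4, -3.5]
opening: 0.633
finger_force: 40.0
clock: 13.37
tool_pos: [0.434, 0.3031, 0.1373]
eef_rot: [0.046, 0.999, -0.0, -0.0]
contact_force: [-0.3, -0.9, -3.5]
opening: 0.63
finger_force: 40.0
t 13.37 turn/pi [-0.0002 -0.0001 -0.0005] rows>= 0.012778699619702195 shift/25mm old axes [ -3.519 -11.743   0.298] new axes [ -3.502 -11.748   0.292]
t 13.37 turn/pi [-0.0002 -0.0001 -0.0005] rows>= 0.012778699619702195 shift/25mm old axes [-3.235 -8.664  0.297] new axes [-3.222 -8.669  0.292]
```

```bash
python3 -m pendant '[[-0.234,-0.783,0,0,0,0],[-0.234,-0.783,0,0,0,0],[-0.234,-0.783,0,0,0,0],[-0.234,-0.783,0,0,0,0],[-0.234,-0.783,0,0,0,0]]'>/dev/null
python3 -m pendant '[[-0.234,-0.783,0,0,0,0],[-0.234,-0.783,0,0,0,0],[-0.234,-0.783,0,0,0,0],[-0.234,-0.783,0,0,0,0],[-0.234,-0.783,0,0,0,0]]'>/dev/null
python3 -m pendant '[[-0.234,-0.783,0,0,0,0],[-0.234,-0.783,0,0,0,0],[-0.234,-0.783,0,0,0,0],[-0.234,-0.783,0,0,0,0],[-0.234,-0.783,0,0,0,0]]'>/dev/null
python3 -m pendant '[[0,0,0,0,0,0],[0,0,0,0,0,0],[0,0,0,0,0,0]]'
python3 - <<'E'
from h import *
s=r.get_state(); im,d,M,c=snap('wrist','w5.png'); P=cloud(d,M,c); p=P.reshape(-1,3); t=s['tool_pos']; b=t[2]-.0074
p=p[np.hypot(p[:,0]-t[0],p[:,1]-t[1])<.075]
for lo,hi in((.002,.009),(.038,.045)):
    q=p[(p[:,2]>b+lo)&(p[:,2]<b+hi)]; print(lo,len(q),np.round(np.median(q[:,2])-b,4),np.round(np.array(sum([list(x) if isinstance(x,tuple) else [x] for x in cv2.minAreaRect(q[:,:2].astype(np.float32)*1000)],[])),1))
print(t,s['eef_rot'])
go(.4946,.0027,.095,84.8)
sd=optics.snapshot('side')[0]
a=cv2.resize(cv2.convertScaleAbs(sd[145:255,235:375],alpha=1.5),(560,440),interpolation=2)
cv2.imwrite('pics/v5.png',cv2.resize(np.vstack([im,a]),None,fx=.68,fy=.68))
E
```

```text
clock: 14.87
tool_pos: [0.495, 0.0039, 0.137]
eef_rot: [0.044, 0.999, 0.0, -0.0]
contact_force: [-0.3, 0.1, -2.3]
opening: 0.631
finger_force: 40.0
0.002 9092 0.0049 [495.2   3.6  88.6 109.9  85. ]
0.038 17797 0.0418 [492.5   3.7  88.6  78.9  85. ]
[0.49498702 0.00391445 0.13700805] [ 4.41588213e-02  9.99024359e-01  4.72361286e-04 -3.24512021e-04]
t 14.92 turn/pi [ 0.0003 -0.0002  0.001 ] rows>= 0.02761438013880728 shift/25mm old axes [ 0.011 -0.072  1.685] new axes [ 0.012 -0.07   1.685]
```

View pics/v5.png

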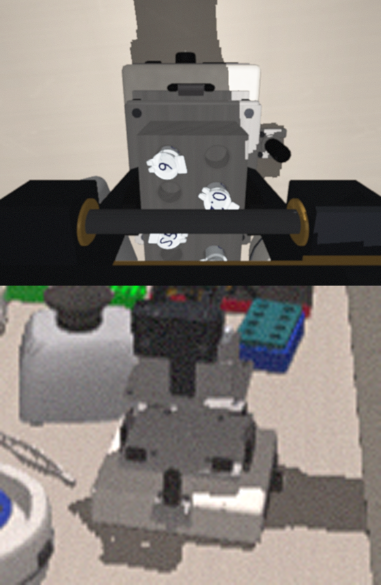

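The wrist view shows the block level and square over the platform, with the pin in its notch at (278,150). It is about 1 mm off centre, within the lead-in. I'll go down.

```bash
python3 -m pendant '[[0,-0.04,0.5,0,0,0.001],[0,0,0.5,0,0,0],[0,0,0.4,0,0,0],[0,0,0.2,0,0,0],[0,0,0,0,0,0]]'
python3 -m pendant '[[0,0,0,0,0,0],[0,0,0,0,0,0],[0,0,0,0,0,0]]'
python3 -c "
from h import *
go(.4946,.0027,.0774,84.8)"
```

```text
clock: 15.38
tool_pos: [0.4945, 0.0032, 0.0965]
eef_rot: [0.045, 0.999, 0.0, -0.001]
contact_force: [-0.2, 0.6, -3.6]
opening: 0.632
finger_force: 40.0
clock: 15.63
tool_pos: [0.4956, 0.0024, 0.0978]
eef_rot: [0.046, 0.999, 0.0, 0.001]
contact_force: [-0.3, 0.6, -4.1]
opening: 0.636
finger_force: 40.0
t 15.63 turn/pi [ 0.0001  0.0003 -0.0007] rows>= 0.01975401408581163 shift/25mm old axes [0.043 0.007 0.817] new axes [0.042 0.007 0.817]
```

```bash
python3 -m pendant '[[0.02,0,0.14,0,0,0],[0,0,0.14,0,0,0],[0,0,0,0,0,0],[0,0,0,0,0,0]]'
python3 -m pendant '[[0,0,0.1,0,0,0],[0,0,0,0,0,0],[0,0,0,0,0,0]]'
python3 -m pendant '[[0,0,0.08,0,0,0],[0,0,0,0,0,0],[0,0,0,0,0,0]]'
```

```text
clock: 15.97
tool_pos: [0.4945, 0.0022, 0.0901]
eef_rot: [0.047, 0.999, -0.0, -0.0]
contact_force: [0.3, 0.7, -4.4]
opening: 0.637
finger_force: 40.0
clock: 16.22
tool_pos: [0.4944, 0.0022, 0.0877]
eef_rot: [0.047, 0.999, -0.0, -0.0]
contact_force: [-1.5, -0.8, -2.9]
opening: 0.633
finger_force: 40.0
clock: 16.47
tool_pos: [0.495, 0.0023, 0.0859]
eef_rot: [0.047, 0.999, 0.0, 0.0]
contact_force: [-1.1, -0.3, -0.5]
opening: 0.631
finger_force: 40.0
```

```bash
for k in 1; do python3 -m pendant '[[0,0,0.08,0,0,0],[0,0,0,0,0,0],[0,0,0,0,0,0]]'; done
python3 -m pendant '[[0,0,0.08,0,0,0],[0,0,0,0,0,0],[0,0,0,0,0,0]]'
```

```text
clock: 16.72
tool_pos: [0.4953, 0.0024, 0.0841]
eef_rot: [0.047, 0.999, 0.0, 0.001]
contact_force: [-0.6, -0.0, 3.9]
opening: 0.634
finger_force: 40.0
clock: 16.97
tool_pos: [0.4947, 0.0023, 0.0811]
eef_rot: [0.047, 0.999, 0.0, -0.0]
contact_force: [1.6, 0.6, -10.0]
opening: 0.632
finger_force: 40.0
```

The force has flipped to a downward pull, so the catches are snapping over. I'll keep going to the seat.

```bash
python3 -m pendant '[[0,0,0.08,0,0,0],[0,0,0,0,0,0],[0,0,0,0,0,0]]'
python3 -m pendant '[[0,0,0.06,0,0,0],[0,0,0,0,0,0],[0,0,0,0,0,0]]'
python3 -m pendant '[[0,0,0.03,0,0,0],[0,0,0,0,0,0],[0,0,0,0,0,0]]'
```

```text
clock: 17.22
tool_pos: [0.4943, 0.0021, 0.079]
eef_rot: [0.047, 0.999, -0.0, -0.001]
contact_force: [1.9, -0.3, -13.6]
opening: 0.629
finger_force: 40.0
clock: 17.47
tool_pos: [0.4946, 0.0022, 0.0784]
eef_rot: [0.047, 0.999, -0.0, 0.0]
contact_force: [0.2, -0.1, -3.3]
opening: 0.632
finger_force: 40.0
clock: 17.72
tool_pos: [0.4948, 0.0022, 0.0777]
eef_rot: [0.047, 0.999, 0.0, 0.0]
contact_force: [0.7, 0.6, -3.3]
opening: 0.632
finger_force: 40.0
```

```bash
python3 -m pendant '[[0,0,0.03,0,0,0],[0,0,0,0,0,0],[0,0,0,0,0,0]]'
python3 -m pendant '[[0,0,0.02,0,0,0],[0,0,0,0,0,0],[0,0,0,0,0,0]]'
python3 -m pendant '[[0,0,0.02,0,0,0],[0,0,0,0,0,0],[0,0,0,0,0,0]]'
```

```text
clock: 17.97
tool_pos: [0.4948, 0.0022, 0.0774]
eef_rot: [0.047, 0.999, -0.0, 0.0]
contact_force: [-0.7, 0.5, 5.5]
opening: 0.634
finger_force: 40.0
clock: 18.22
tool_pos: [0.4948, 0.0022, 0.0774]
eef_rot: [0.047, 0.999, -0.0, 0.001]
contact_force: [-2.8, -1.3, 10.8]
opening: 0.63
finger_force: 40.0
clock: 18.47
tool_pos: [0.4948, 0.0022, 0.0774]
eef_rot: [0.047, 0.999, -0.0, 0.001]
contact_force: [-3.3, -0.4, 17.2]
opening: 0.63
finger_force: 40.0
```

```bash
python3 -m pendant '[[0,0,-0.02,0,0,0],[0,0,0,0,0,0],[0,0,0,0,0,0],[0,0,0,0,0,0]]'
python3 - <<'E'
from h import *
im,d,M,c=snap('wrist'); P=cloud(d,M,c); p=P.reshape(-1,3); k=np.hypot(p[:,0]-.4951,p[:,1]-.0027)<.075
for lo,hi in((.072,.079),(.108,.116)):
    q=p[k&(p[:,2]>lo)&(p[:,2]<hi)]; print(lo,len(q),np.round(np.median(q[:,2]),4),cv2.minAreaRect(q[:,:2].astype(np.float32)*1000))
D=np.hypot(p[:,0]-.5026,p[:,1]-.0854)<.012; q=p[D&(p[:,2]>.075)]; print('pin',len(q),np.median(q,0))
sd=optics.snapshot('side')[0]
a=cv2.resize(cv2.convertScaleAbs(sd[145:255,235:375],alpha=1.5),(560,440),interpolation=2)
cv2.imwrite('pics/v6.png',cv2.resize(np.vstack([im,a]),None,fx=.68,fy=.68))
E
```

```text
clock: 18.8
tool_pos: [0.4948, 0.0022, 0.0774]
eef_rot: [0.047, 0.999, -0.0, 0.001]
contact_force: [-2.2, -0.8, 11.9]
opening: 0.632
finger_force: 40.0
0.072 9505 0.0749 ((492.4848327636719, 14.09463882446289), (127.64851379394531, 117.4148178100586), 84.88529205322266)
0.108 17920 0.1118 ((492.2884216308594, 2.2620277404785156), (88.66497802734375, 78.91415405273438), 84.9580307006836)
pin 495 [0.49570681 0.0822594  0.08156186]
```

View pics/v6.png

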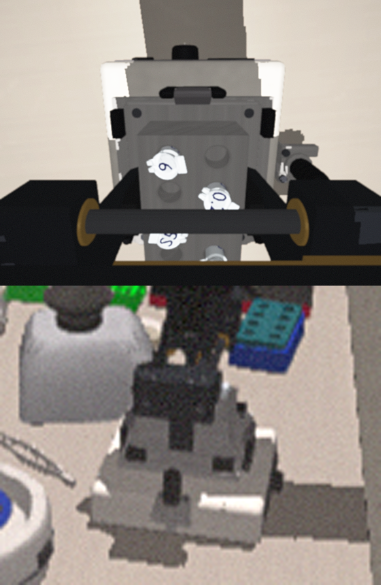

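The catch lies over the block's foot at (193,93), the foot top measures 0.075 m (seated), and the pin still stands in its notch. The press is about 12 N, so I'm handing in.

```bash
python3 -c "
from plant import r
print(r.finish_job())"
```

```text
the job is handed in; nothing more can be done
None
```

The job is handed in but returned no verdict: the pin hangs in its notch, and the block is seated with the catches over it (one seen in the image, both from the force drop) and the gripper pressing it down with about 12 N.

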